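# Lid a pan of custards and take off the cover alone

### The job

Lift the nested lid set off its rack by the inner lid's knob, so that the cover rides along on the inner lid, and lower it over the custard pan's two locating pins until the inner lid rests flush on the rim before you let go of the knob. Then take the cover by its collar and lift it alone, with the inner lid left lying undisturbed on the pan, and finish while holding the cover still and level over the pan, all of it clear above the inner lid's knob and your fingers off the inner lid. Do not uncover the inner lid before it is seated, and leave everything else on the table where it stands.

Things in the scene. Friction and masses are not known exactly. Their poses are not given: they have to be found in the camera images.
- pan: Steel pan of custard jars, fixed, 190 mm long (its x) by 140 mm wide (y). Origin at the centre of its underside, z up; the flat top of its rim is 80 mm higher, the jars lie below it. Two upright pins, 8 mm thick, stand on the rim at x = +84 and -84 mm, y = 0; they rise 16 mm above it and taper over the top 5 mm. A half turn changes nothing.
- rack: Low dark steel frame on four feet, 160 mm long (x) by 110 mm wide (y), 40 mm high, fixed; the lid set starts on top of it. Origin at the centre of its underside, z up.
- inner_lid: Inner lid, about 0.3 kg: steel plate 200 mm long (its x) by 150 mm wide (y), 6 mm thick, with 12 mm through holes at x = +84 and -84 mm, y = 0, and an upright knob at its centre. Origin at the centre of the plate's underside, z up. A half turn changes nothing. The cover lies loose on the plate and is carried by it when the knob is lifted.
- cover: Outer cover, about 0.25 kg: aluminium sheet 214 mm long (its x) by 164 mm wide (y), 4 mm thick, with 18 mm holes over the inner lid's. Origin at the centre of the sheet's underside, z up; nested, it lies 6 mm above the inner lid's origin. A skirt hangs 10 mm below the origin all round, with about 3 mm of play round the inner plate. A collar stands at its centre.
- knob (a point): Centre of the top of the inner lid's knob, 62 mm above the inner lid's origin. The knob is an upright bar 30 mm along the lid's x by 18 mm along its y; it stands up through the cover's collar, its top 26 mm higher than the collar's.
- collar (a point): Centre of the top of the cover's collar, 30 mm above the cover's origin and 26 mm above the sheet's upper face. The collar is an open rectangular tube, 54 mm along the cover's x by 42 mm along its y outside, 5 mm wall, with 7 mm of play round the knob.
- jar_a: Bystander: capped glass custard jar, 48 mm across, 62 mm tall; origin at the centre of its underside.
- jar_b: Bystander: second such custard jar, 48 mm across, 62 mm tall; origin at the centre of its underside.
- timer: Bystander: round white kitchen timer, 60 mm across, 36 mm tall; origin at the centre of its underside.
- spoon: Bystander: steel spoon lying at one side of the table; origin on its length, at its underside.
- spatula: Bystander: spatula lying at the other side of the table; origin on its length, at its underside.
Mind the look-alikes: they are no part of the job. What is shaped like the inner_lid but orange is not meant.

How it is judged:
By the outcome, as a careful person would: the job done as asked, in the order asked, and still so for the second after the job is handed in, while the arm keeps its last pose, push and grip.
It also fails if it takes over 56 s, if anything falls off the work surface, if the arm or the gripper's body presses on something with over 40 N, if the wrist force passes 120 N, or if a joint passes its speed limit or range.

### The arm

A 6-joint arm with a two-finger parallel gripper is mounted at the origin on the work surface. World frame = base frame: x ahead of the robot, y to its left, z up, the work surface at z = 0. Lengths are in mm, angles in rad, forces in N, time in s.
With the tool pointing down it reaches from about 250 to 725 mm from the base axis. Payload 4 kg.
Tool frame: the origin (TCP) lies midway between the tips of the shut fingers; the grasp point (between the pads) lies grasp_offset behind it (grasp_offset is the distance from the TCP to the grasp point, in mm); z points along the fingers, y is the line along which they close (so a half turn about z gives the same grasp; the last joint's range is limited). The gripper opens to 85 mm and grips with 20 to 120 N. Pads are 22 mm wide; open, the fingers measure 114 mm over their backs; the gripper's body (76 mm by 85 mm) begins 54 mm behind the grasp point. The pads swing forward as they close: fully open they stand 13 mm farther back than shut.
Start: joints at [-1.224, 0.241, 0.005, 1.335, 0, 1.571], TCP at [169.943, -470.233, 231.306] pointing down, gripper open.
Joint ranges: [-2.72, 2.72], [-1.05, 1.87], [-1.09, 1.28], [-1.99, 2.15], [-1.42, 1.44], [-3.14, 3.14]. Speed limits (rad/s): [2.79, 2.79, 3.14, 3.14, 3.14, 3.14].

### API

Orientations are given as [roll, pitch, yaw] about the fixed x, y, z axes, in that order (R = Rz(yaw) Ry(pitch) Rx(roll)).
In Python, from station import * gives the robot as it stands. The module is installed in compiled form; this text tells all that it offers. Calls block until the motion is done:
- movep(position, orientation): joint-space move of the TCP to a pose.
- move_straight(position, rate=150, rotation=None, stop_force=None): straight line of the TCP; rotation=None keeps the orientation; rate is the mean speed in mm/s. With stop_force (N) it stops when the force on the tool has changed by that much, and returns True; else False.
- move_joints(angles): joint-space move.
- open_gripper() and grab(): open the fingers fully, or close them until they stop; the grip force is fixed at half the most.
- wait(seconds).
- inverse_kinematics(position, orientation): joint angles nearest the present ones, or None.
- snapshot(name): name is "scene" or "side" or "wrist"; returns a dict with "image" (400x640x3 uint8, blue, green, red), "z_map" (400x640 float32, mm along the optical axis (not along the pixel's ray), 0 where there is no reading), "intrinsics" (3x3 intrinsics, pixels), "distortion" ([k1, k2, p1, p2, k3] as OpenCV has them; the pictures are not rectified), "camera_from_world" (4x4, takes a point from world to camera coordinates). Camera axes: x right, y down, z forward; pixel columns grow to the right and rows downward; lengths in mm; the calibration is good to about 2 mm. A picture is of the moment at which its call begins.
A pose or a line that the arm cannot do raises PlanningError and nothing moves.
- sign_off(): hands the job in; it is judged then, once.
Readings, each from a call of its own:
- read_t(): time.
- read_qpos(): joint angles.
- read_joint_vel(): joint speeds.
- read_effort(): joint torques, N m.
- read_tcp_pos(): TCP position.
- read_tcp_rot(): TCP orientation.
- read_force(): force on the tool from outside, world axes, zero at the start.
- read_ft_torque(): the same for the moment, N m.
- read_opening(): finger opening in mm.
- read_grip_force(): force on a finger pad.
Only numpy, scipy, OpenCV 4.12 (cv2) and the standard library are available. Lean on these libraries where they do the work, as an engineer would, in place of code of your own. Each camera call takes 0.05 s, during which the arm holds its last target. There are 200 camera calls.

## Working session

There is one attempt and no reset: what is moved stays moved. The work goes in short steps, each a Python script; the robot and the scene stay as the last script left them, time stands still between calls to the robot, and variables do not carry over. Pictures are saved under pics/ and viewed, at most 10 in all, crops included, and the job is handed in when it is done.

```bash
mkdir -p pics; cat > h.py <<'E'
from station import *
import numpy as np, cv2
def world(s):
    "per-pixel world xyz (400x640x3), nan where no depth"
    h,w=s["z_map"].shape; u,v=np.meshgrid(np.arange(w),np.arange(h))
    p=np.stack([u,v],-1).reshape(-1,1,2).astype(np.float64)
    n=cv2.undistortPoints(p,np.array(s["intrinsics"],float),np.array(s["distortion"],float)).reshape(h,w,2)
    z=s["z_map"].astype(float); z=np.where(z>0,z,np.nan)
    c=np.stack([n[...,0]*z,n[...,1]*z,z],-1)
    T=np.linalg.inv(np.array(s["camera_from_world"],float))
    return c@T[:3,:3].T+T[:3,3]
E
python3 - <<'E'
from h import *
for n in("scene","side"):
    s=snapshot(n); np.save(n+".npy",s,allow_pickle=True); cv2.imwrite(f"pics/{n}0.png",s["image"])
    print(n,np.linalg.inv(s["camera_from_world"])[:3,3].round())
print(read_t(),read_tcp_rot())
E
```

```text
scene [1103. -522.  797.]
side [378. 975. 706.]
0.1 [-3.13974395e+00  2.09541642e-05  3.46794585e-01]
```

View pics/scene0.png

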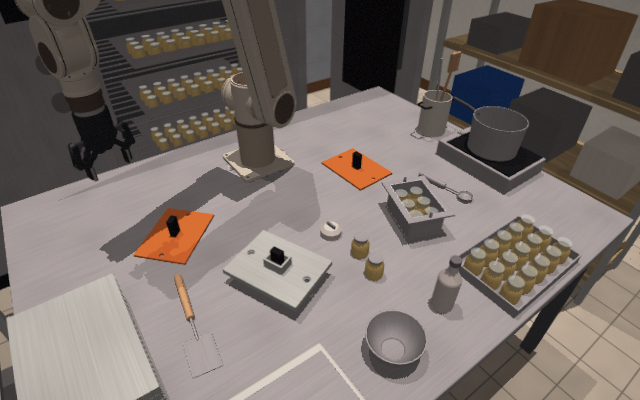

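View pics/side0.png

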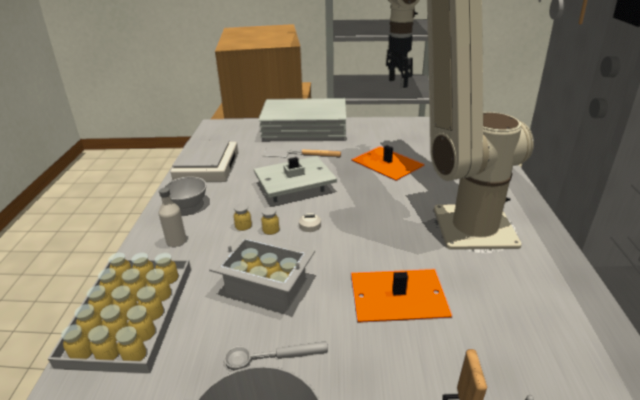

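Scene picture: the steel lid set is on its rack at about (278,268), black knob at (277,255). The orange plates at (175,235) and (357,168) are look-alikes. The pan is at (415,207). In the side view the set is at (294,178) and the pan at (265,272). I'll measure both by height-banded points and enlarge the set.

```bash
python3 - <<'E'
from h import *
for n,setb,panb in(("scene",(215,225,340,315),(375,170,460,245)),("side",(245,145,345,205),(205,230,320,310))):
    s=np.load(n+".npy",allow_pickle=True).item(); W=world(s); im=s["image"]
    if n=="scene": cv2.imwrite("pics/crop.png",np.hstack([cv2.resize(im[225:315,215:340],None,fx=3.2,fy=3.2,interpolation=2),cv2.resize(im[165:255,370:475],None,fx=3.2,fy=3.2,interpolation=2)]))
    def band(b,lo,hi):
        w=W[b[1]:b[3],b[0]:b[2]].reshape(-1,3); return w[(w[:,2]>lo)&(w[:,2]<hi)]
    def rect(p,t):
        (c,sz,a)=cv2.minAreaRect(p[:,:2].astype(np.float32)); print(n,t,len(p),np.round(c,1),np.round(sz,1),round(a,1),"z",np.median(p[:,2]).round(1))
    p=band(setb,44,56); rect(p,"sheet"); rect(band(setb,71,80),"collar"); rect(band(setb,97,107),"knob")
    rect(band(panb,74,84),"rim")
    q=band(panb,86,102); print(q.round(0)[:30].tolist())
E
```

```text
scene sheet 4023 [ 502.7 -217. ] [216.2 167.1] 23.7 z 50.1
scene collar 169 [ 503.4 -217.6] [56.9 44.3] 24.9 z 75.3
scene knob 84 [ 504.7 -217.4] [31.  19.2] 23.7 z 102.3
scene rim 1069 [537.  226.6] [145.  196.9] 69.2 z 80.3
[[460.0, 254.0, 100.0], [456.0, 255.0, 93.0], [460.0, 254.0, 97.0], [457.0, 254.0, 91.0], [459.0, 256.0, 91.0], [460.0, 260.0, 90.0], [459.0, 252.0, 89.0], [461.0, 254.0, 90.0], [616.0, 197.0, 96.0], [617.0, 200.0, 96.0], [615.0, 196.0, 92.0], [617.0, 196.0, 94.0], [619.0, 198.0, 95.0], [616.0, 195.0, 90.0], [618.0, 197.0, 91.0], [621.0, 197.0, 93.0], [618.0, 193.0, 89.0], [619.0, 196.0, 88.0], [622.0, 197.0, 90.0]]
side sheet 1708 [ 508.1 -216.7] [217.9 174.2] 22.8 z 51.6
side collar 102 [ 507.7 -214.3] [55.5 44.9] 22.8 z 76.0
side knob 45 [ 508.7 -216.8] [30.7 26.3] 22.4 z 103.0
side rim 1887 [540.4 227.5] [145.2 191.6] 69.6 z 80.2
[[618.0, 199.0, 98.0], [619.0, 198.0, 94.0], [616.0, 201.0, 97.0], [621.0, 199.0, 93.0], [619.0, 199.0, 92.0], [616.0, 200.0, 93.0], [614.0, 200.0, 93.0], [621.0, 203.0, 93.0], [618.0, 203.0, 93.0], [617.0, 201.0, 91.0], [615.0, 199.0, 90.0], [622.0, 200.0, 87.0], [618.0, 204.0, 91.0], [617.0, 202.0, 89.0], [615.0, 199.0, 86.0], [619.0, 204.0, 88.0], [614.0, 203.0, 87.0], [461.0, 256.0, 97.0], [464.0, 256.0, 95.0], [461.0, 258.0, 96.0], [460.0, 253.0, 92.0], [466.0, 256.0, 91.0], [463.0, 259.0, 94.0], [461.0, 261.0, 96.0], [459.0, 259.0, 95.0], [466.0, 258.0, 91.0], [464.0, 259.0, 92.0], [462.0, 258.0, 91.0], [459.0, 258.0, 91.0], [464.0, 258.0, 88.0]]
```

View pics/crop.png

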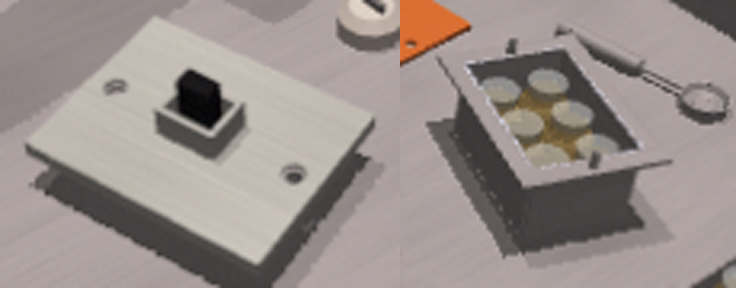

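The crop confirms it: grey sheet set on the dark rack, collar round a black knob, holes at both ends. Its sheet is at z≈50, as it should be, and the sizes match. Next I look at both places from the same height with the tool aligned to each, so that wrist-calibration errors cancel.

```bash
python3 - <<'E'
from h import *
try: print("go",grasp_offset)
except Exception as e: print(e)
for n,p,y in(("wpan",[538.7,227,310],-0.355),("wset",[505,-217,280],0.412)):
    movep(p,[np.pi,0,y]); wait(0.4)
    s=snapshot("wrist"); s=dict(s); s["tcp"]=read_tcp_pos(); s["rot"]=read_tcp_rot(); np.save(n+".npy",s,allow_pickle=True)
    print(n,read_t(),s["tcp"],s["rot"],np.linalg.inv(s["camera_from_world"]).round(2).tolist())
a,b=[np.load(n+".npy",allow_pickle=True).item()["image"] for n in("wpan","wset")]
cv2.imwrite("pics/w0.png",cv2.resize(np.vstack([a,b]),None,fx=.75,fy=.75,interpolation=cv2.INTER_AREA))
E
```

```text
go 18.700000000000003
wpan 3.85 [538.73731365 226.93856685 309.97304044] [-3.14158213e+00  4.11398974e-05 -3.55163709e-01] [[-0.35, -0.9, -0.25, 602.57], [-0.94, 0.34, 0.09, 202.82], [-0.0, 0.27, -0.96, 453.43], [0.0, 0.0, 0.0, 1.0]]
wset 8.2 [ 505.02213062 -216.98696519  279.98422064] [-3.14157139e+00 -1.37517887e-05  4.12052512e-01] [[0.4, -0.88, -0.24, 567.4], [-0.92, -0.39, -0.11, -190.18], [0.0, 0.27, -0.96, 423.43], [0.0, 0.0, 0.0, 1.0]]
```

View pics/w0.png

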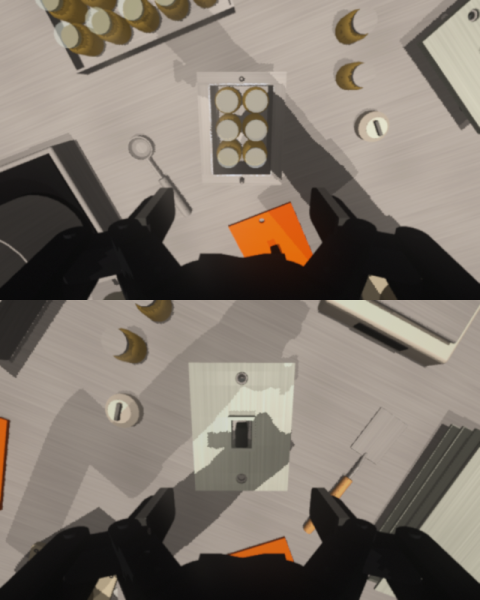

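Wrist views: in the upper half the pan is at (242,128), with pins at (241,78) and (241,180). In the lower half the set is at (242,426), with holes at (242,378) and (241,479) and the knob at (242,433). I'll fit both in the tool frame.

```bash
cat >> h.py <<'E'
def rect(p):
    (c,sz,a)=cv2.minAreaRect(p[:,:2].astype(np.float32)); 
    if sz[0]<sz[1]: sz=sz[::-1]; a+=90
    return np.round(c,1),np.round(sz,1),round((a+90)%180-90,2)
def near(W,c,r,lo,hi):
    w=W.reshape(-1,3); return w[(np.hypot(w[:,0]-c[0],w[:,1]-c[1])<r)&(w[:,2]>lo)&(w[:,2]<hi)]
E
python3 - <<'E'
from h import *
s=np.load("wpan.npy",allow_pickle=True).item(); W=world(s)
p=near(W,(538.7,227),135,75,84); print("rim",rect(p),np.median(p[:,2]))
P=[]
for c in((618,198),(460,255)):
    q=near(W,c,15,85,105); P.append(np.median(q,0)); print("pin",len(q),rect(q),P[-1].round(1),q.max(0).round(1),q.min(0).round(1))
P=np.array(P); d=P[0]-P[1]; print("mid",P.mean(0),np.hypot(*d[:2]),np.degrees(np.arctan2(d[1],d[0])))
s=np.load("wset.npy",allow_pickle=True).item(); W=world(s)
p=near(W,(505,-217),140,45,55); print("sheet",rect(p),np.median(p[:,2]))
p=near(W,(505,-217),50,72,80); print("collar",rect(p),np.median(p[:,2]))
p=near(W,(505,-217),40,99,107); print("knob",rect(p),len(p),np.median(p,0))
u=np.array([np.cos(.412),np.sin(.412)])
for k in(1,-1):
    c=np.array([505,-217])+84*k*u; q=near(W,c,15,20,47.5); print("hole",len(q),rect(q),np.median(q[:,2]))
# hole centre in grey image
def pix(s,X):
    T=np.array(s["camera_from_world"]); return cv2.projectPoints(np.array([X],float),cv2.Rodrigues(T[:3,:3])[0],T[:3,3],np.array(s["intrinsics"],float),np.array(s["distortion"],float))[0].ravel()
a,b=[np.load(n+".npy",allow_pickle=True).item() for n in("wpan","wset")]
def crop(s,X,r=22):
    x,y=pix(s,X).round().astype(int); print((x,y)); return cv2.resize(s["image"][y-r:y+r,x-r:x+r],(390,290))
L=[crop(a,[617.5,198,90]),crop(a,[460,255,90])]; M=[crop(b,[*(np.array([505,-217])+84*k*u),48]) for k in(1,-1)]
cv2.imwrite("pics/c2.png",np.vstack([np.hstack(L),np.hstack(M)]))
E
```

```text
rim (array([538.2, 228.4]), array([189.9, 140.5]), -20.21) 80.72871642652984
pin 38 (array([617.1, 199.1]), array([6.6, 5.7]), -20.44) [617.  199.2  94. ] [620.7 202.6  97.4] [613.4 195.8  90.9]
pin 37 (array([460.9, 257.2]), array([7.1, 5.3]), 87.78) [461.7 256.7  93.2] [463.6 260.8  97.7] [458.2 253.6  85. ]
mid [539.36005461 227.96562904  93.59851481] 165.6669777546212 -20.332548187870064
sheet (array([ 504.3, -216.2]), array([215.4, 164.7]), 23.27) 50.70655608266918
collar (array([ 504.8, -215.8]), array([54. , 41.7]), 24.17) 76.70155009802846
knob (array([ 505.5, -216. ]), array([29.8, 16.4]), 23.51) 440 [ 506.01465918 -215.76351527  102.69477858]
hole 137 (array([ 581.9, -183.1]), array([17. , 16.7]), 23.8) 45.91253971514175
hole 73 (array([ 426.9, -249.9]), array([17.1, 15.2]), -53.69) 46.23029015840456
(np.int64(322), np.int64(104))
(np.int64(323), np.int64(241))
(np.int64(322), np.int64(104))
(np.int64(322), np.int64(237))
```

View pics/c2.png

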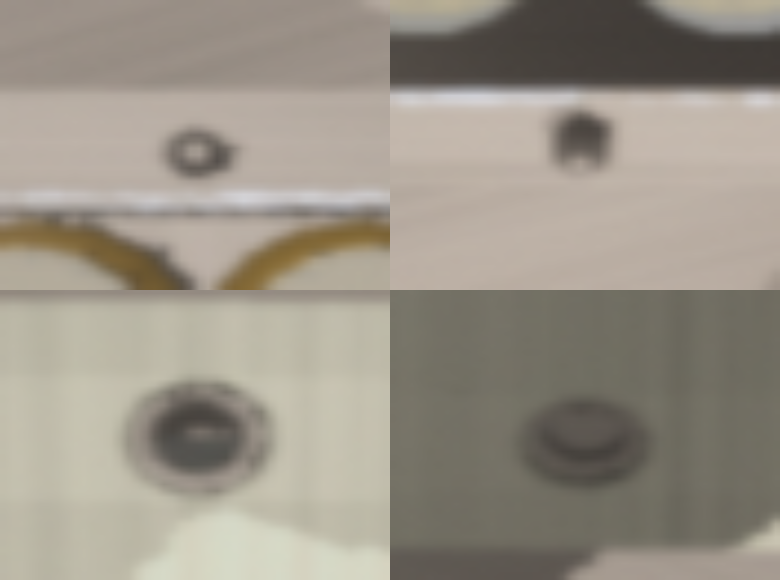

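The two fits agree: knob at (505.5, -216.0), yaw 0.409. Pan pins' midpoint is (538.7, 228.2), yaw -0.354. Now the knob grasp: tips stay just above the collar top at z 76.

```bash
python3 - <<'E'
from h import *
y=0.4093
move_straight([505.5,-216,150],rotation=[np.pi,0,y])
print("hit",move_straight([505.5,-216,78],rate=60,stop_force=8),read_tcp_pos())
grab(); print("open",read_opening(),read_grip_force(),read_force(),read_t())
move_straight([505.5,-216,128],rate=40); wait(.3)
print("open",read_opening(),read_grip_force(),read_force(),read_t(),read_tcp_pos())
s=snapshot("wrist"); W=world(s); s2=snapshot("side")
np.save("held.npy",s,allow_pickle=True)
p=near(W,(505.5,-216),140,90,110); print("sheet",rect(p),np.median(p[:,2]))
A=np.c_[p[:,:2]-p[:,:2].mean(0),np.ones(len(p))]; print("tilt",np.linalg.lstsq(A,p[:,2],rcond=None)[0])
cv2.imwrite("pics/held.png",np.vstack([cv2.resize(s["image"],(480,300)),cv2.resize(s2["image"][80:230,200:440],(480,300))]))
E
```

```text
hit False [ 505.88095135 -216.16972795   78.49474109]
open 17.189277561308497 60.69257140159607 [-1.09409499  0.60310347  3.14951946] 11.1917
open 17.033863834475955 59.43606913089752 [ 0.24469079  0.50574759 -5.32968651] 12.8917 [ 505.4237255  -215.97179323  127.86166281]
sheet (array([ 519.3, -210.4]), array([183.3, 165.6]), 23.35) 100.32345159320329
tilt [ 3.06589364e-04 -5.15901428e-04  1.00302563e+02]
```

View pics/held.png

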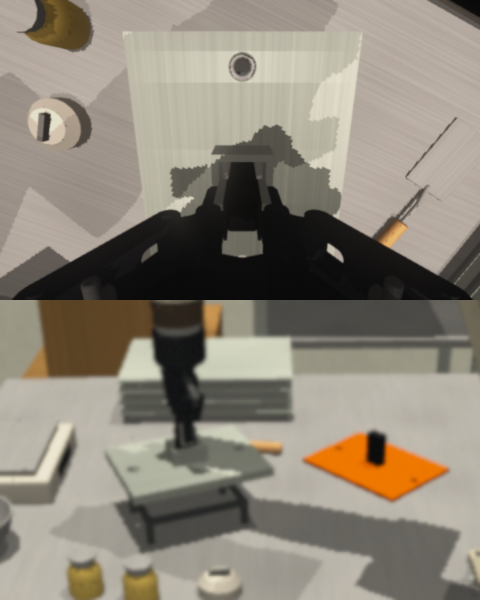

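The set is held level on the knob at 17 mm opening, 5.5 N, with the sheet at z 100.3. The visible hole is at (242,66) and the rack is empty below. Now I carry it above the pan and check the lid hole position against the pins.

```bash
python3 - <<'E'
from h import *
c=np.array([538.7,228.2]); y=-0.3543
move_straight([505.5,-216,215],rate=80)
move_straight([528,6,215],rate=110,rotation=[np.pi,0,0.03])
move_straight([*c,190],rate=110,rotation=[np.pi,0,y]); wait(.4)
print(read_t(),read_tcp_pos(),read_tcp_rot(),read_opening())
s=snapshot("wrist"); np.save("over.npy",s,allow_pickle=True); W=world(s)
p=near(W,c,140,152,172); A=np.c_[p[:,:2]-p[:,:2].mean(0),np.ones(len(p))]; print("tilt",np.linalg.lstsq(A,p[:,2],rcond=None)[0],rect(p))
u=np.array([np.cos(y),np.sin(y)]); q=near(W,c+84*u,16,155,160.6); print("lidface ring",len(q),rect(q),np.median(q[:,2]))
q2=near(W,c+84*u,16,60,154); print("through",len(q2))
M=np.zeros(W.shape[:2],bool); 
d=np.hypot(W[...,0]-(c+84*u)[0],W[...,1]-(c+84*u)[1]); r,cc=np.where((d<14)&(W[...,2]<161)); print("pix",cc.mean(),r.mean(),cc.min(),cc.max(),r.min(),r.max())
a,b=int(cc.mean()),int(r.mean()); cv2.imwrite("pics/over.png",np.hstack([cv2.resize(s["image"],(480,300)),cv2.resize(s["image"][b-25:b+25,a-25:a+25],(300,300))]))
E
```

```text
Traceback (most recent call last):
station.PlanningError: the arm cannot follow that straight line within its joint ranges
```

```bash
python3 - <<'E'
from h import *
print(read_t(),read_tcp_pos(),read_tcp_rot(),np.round(read_qpos(),3))
for p,y in(([528,6,215],.03),([538.7,228.2,190],-.3543),([538.7,228.2,215],-.3543),([538.7,228.2,118],-.3543),([538.7,228.2,300],-.3543)):
    for k in(0,np.pi,-np.pi):
        q=inverse_kinematics(p,[np.pi,0,y+k]); print(p,round(k),None if q is None else np.round(q,2))
E
```

```text
16.4083 [527.9625813    5.59343885 215.00241068] [3.14143399e+00 4.12900142e-05 2.93833138e-02] [ 0.011  0.303  0.047  1.314 -0.     3.123]
[528, 6, 215] 0 [0.01 0.3  0.05 1.31 0.   3.12]
[528, 6, 215] 3 [ 0.01  0.3   0.05  1.31  0.   -0.02]
[528, 6, 215] -3 [ 0.01  0.3   0.05  1.31  0.   -0.02]
[538.7, 228.2, 190] 0 [ 0.4   0.43  0.16  1.31  0.   -2.39]
[538.7, 228.2, 190] 3 [0.4  0.43 0.16 1.31 0.   0.75]
[538.7, 228.2, 190] -3 [0.4  0.43 0.16 1.31 0.   0.75]
[538.7, 228.2, 215] 0 [ 0.4   0.42  0.21  1.37  0.   -2.39]
[538.7, 228.2, 215] 3 [0.4  0.42 0.21 1.37 0.   0.75]
[538.7, 228.2, 215] -3 [0.4  0.42 0.21 1.37 0.   0.75]
[538.7, 228.2, 118] 0 [ 0.4   0.48  0.05  1.14  0.   -2.39]
[538.7, 228.2, 118] 3 [0.4  0.48 0.05 1.14 0.   0.75]
[538.7, 228.2, 118] -3 [0.4  0.48 0.05 1.14 0.   0.75]
[538.7, 228.2, 300] 0 [ 0.4   0.4   0.41  1.58  0.   -2.39]
[538.7, 228.2, 300] 3 [0.4  0.4  0.41 1.58 0.   0.75]
[538.7, 228.2, 300] -3 [0.4  0.4  0.41 1.58 0.   0.75]
```

Joint 6 is at its limit, so I use the half-turn-equivalent yaw. That flips the wrist-camera bias, so above the pan I'll check with the fixed cameras, where calibration errors cancel.

```bash
python3 - <<'E'
from h import *
c=np.array([538.7,228.2]); y=-0.3543+np.pi
move_straight([*c,200],rate=70,rotation=[np.pi,0,y])
move_straight([*c,145],rate=80); wait(.4)
print(read_t(),read_tcp_pos(),read_tcp_rot(),read_opening(),np.round(read_qpos(),2))
u=np.array([np.cos(y),np.sin(y)]); ims=[]
for n in("wrist","scene","side"):
    s=snapshot(n); np.save("o_"+n+".npy",s,allow_pickle=True); W=world(s)
    p=near(W,c,140,110,122); A=np.c_[p[:,:2]-p[:,:2].mean(0),np.ones(len(p))]; print(n,"tilt",np.linalg.lstsq(A,p[:,2],rcond=None)[0].round(4),rect(p))
    for k in(1,-1):
        h=c+84*k*u; q=near(W,h,14,60,115); print("  hole",k,h.round(1),len(q),(rect(q),np.median(q[:,2])) if len(q)>5 else "")
        T=np.array(s["camera_from_world"]); a,b=cv2.projectPoints(np.array([[*h,115.]]),cv2.Rodrigues(T[:3,:3])[0],T[:3,3],np.array(s["intrinsics"],float),np.array(s["distortion"],float))[0].ravel().round().astype(int)
        print("  px",a,b)
        if 20<a<620 and 20<b<380: ims.append(cv2.resize(s["image"][b-20:b+20,a-20:a+20],(260,260),interpolation=2))
while len(ims)<6: ims.append(np.zeros((260,260,3),np.uint8))
cv2.imwrite("pics/over.png",np.vstack([np.hstack(ims[:3]),np.hstack(ims[3:6])]))
E
```

```text
20.975 [538.81899163 228.25561979 145.27034799] [3.14127200e+00 3.58846900e-04 2.78731353e+00] 16.860472799588578 [ 0.4   0.46  0.09  1.2  -0.    0.75]
wrist tilt [2.500000e-03 6.000000e-04 1.177631e+02] (array([525.6, 232.8]), array([183.6, 165.5]), -20.5)
  hole 1 [459.9 257.3] 914 ((array([461.2, 256.9]), array([17.9, 17.4]), -20.62), np.float64(112.77495886023696))
  px 323 86
  hole -1 [617.5 199.1] 0 
  px 323 346
scene tilt [-2.300000e-03  6.200000e-03  1.172635e+02] (array([539.5, 227. ]), array([219.6, 168.6]), -20.43)
  hole 1 [459.9 257.3] 13 ((array([460. , 261.9]), array([19.4,  8.5]), 19.84), np.float64(113.04982405370242))
  px 407 171
  hole -1 [617.5 199.1] 47 ((array([619.7, 201. ]), array([22.2, 20.9]), -43.67), np.float64(81.61137754180231))
  px 433 207
side tilt [-1.800000e-03 -8.700000e-03  1.170676e+02] (array([543. , 226.7]), array([216.4, 168.9]), -20.34)
  hole 1 [459.9 257.3] 37 ((array([461.7, 258.2]), array([22.5, 22.1]), -11.86), np.float64(110.1543304915732))
  px 297 256
  hole -1 [617.5 199.1] 24 ((array([618.8, 194. ]), array([18.5, 11.4]), -13.21), np.float64(113.00534961761338))
  px 228 239
```

View pics/over.png

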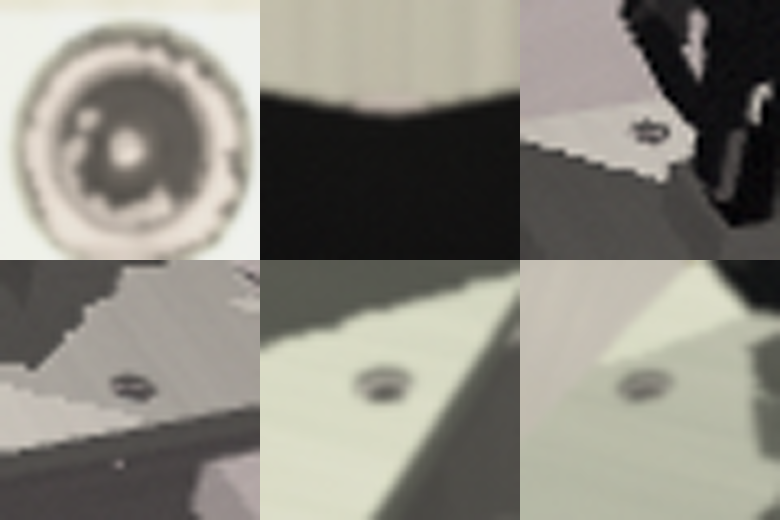

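The top-left crop is the wrist view through the lid hole: the pin's white tip is at (127,150) inside a hole centred near (135,140). The lid is level. I convert the offset to mm, with parallax.

```bash
python3 - <<'E'
from h import *
s=np.load("o_wrist.npy",allow_pickle=True).item(); T=np.linalg.inv(s["camera_from_world"])
def ray(u,v,z):
    n=cv2.undistortPoints(np.array([[[u,v]]],float),np.array(s["intrinsics"],float),np.array(s["distortion"],float)).ravel()
    d=T[:3,:3]@[*n,1]; return (T[:3,3]+d*(z-T[2,3])/d[2])[:2]
f=lambda a,b,z:ray(303+a/6.5-.5,66+b/6.5-.5,z)
y=-0.3543+np.pi; R=np.array([[np.cos(y),np.sin(y)],[-np.sin(y),np.cos(y)]])
pin=f(127,150,96); lid=f(135,140,113); cov=f(132,142,117)
print(pin,lid,cov,"lid-pin in lid frame",R@(lid-pin))
W=world(s); q=near(W,(460,257),5,93,100); print(len(q),q.mean(0) if len(q) else "")
q=near(W,(460,257),12,111,115.3); print(rect(q),np.median(q,0))
print("hole in tool frame",R@(lid-np.array([538.82,228.26])),R@(pin-np.array([538.82,228.26])))
E
```

```text
[459.43459699 257.0003281 ] [460.31500327 257.40714591] [460.71216392 256.98594458] lid-pin in lid frame [-0.68458497 -0.68699299]
99 [459.41779665 256.8516451   95.16640702]
(array([461.4, 256.7]), array([17.8, 17.7]), -37.25) [461.36297726 257.0234508  113.65202   ]
hole in tool frame [83.74115161 -0.10075736] [84.42573658  0.58623563]
```

The lid is only 0.7 mm off in each axis, against 2 mm of play. I shift by that and lower until contact.

```bash
python3 - <<'E'
from h import *
y=-0.3543+np.pi; R=np.array([[np.cos(y),np.sin(y)],[-np.sin(y),np.cos(y)]])
c=np.array([538.7,228.2])+R.T@np.array([.6,.6]); print(c)
move_straight([*c,145],rate=20); wait(.2)
print("early",move_straight([*c,124],rate=25,stop_force=6),read_tcp_pos(),read_force())
print("seat",move_straight([*c,114],rate=10,stop_force=5),read_tcp_pos(),read_force(),read_ft_torque(),read_t(),read_opening())
E
```

```text
[537.9291059  227.84542661]
early False [538.11224359 227.91629123 124.20276041] [-0.46025355  0.47464475 -6.03890269]
seat True [537.92904065 227.82698811 118.26944787] [ 0.33282379 -0.67782437  6.02667626] [ 0.0185478   0.02388201 -0.01437379] 23.2 17.082276163184215
```

Seated at TCP z 118.3 (expected 118) with 6 N of upward contact. Now release and check from above.

```bash
python3 - <<'E'
from h import *
y=-0.3543+np.pi
p=np.array(read_tcp_pos()); open_gripper(); print(read_opening(),read_force())
move_straight([537.9,227.8,235],rate=130); wait(.3)
s=snapshot("wrist"); W=world(s); np.save("seat.npy",s,allow_pickle=True); c=(537.9,227.8)
p=near(W,c,140,84,95); A=np.c_[p[:,:2]-p[:,:2].mean(0),np.ones(len(p))]; print("tilt",np.linalg.lstsq(A,p[:,2],rcond=None)[0].round(4),rect(p))
q=near(W,c,50,112,120); print("collar",rect(q),np.median(q[:,2]),len(q))
q=near(W,c,40,138,147); print("knob",rect(q),np.median(q[:,2]),len(q))
u=np.array([np.cos(y),np.sin(y)])
for k in(1,-1):
    h=np.array(c)+84*k*u; q=near(W,h,6,91,102); print("pin",len(q),q.mean(0).round(1) if len(q) else "")
print(read_t())
cv2.imwrite("pics/seat.png",s["image"])
E
```

```text
85.35207332229398 [-3.70765893e-04  4.53104273e-01 -1.85776927e-01]
tilt [1.7000e-03 0.0000e+00 9.0819e+01] (array([539.8, 226.7]), array([214.8, 164.9]), -20.36)
collar (array([539.3, 226.9]), array([54.7, 42. ]), -21.02) 116.80986290851791 1155
knob (array([538.4, 227.3]), array([29.4, 17.3]), -19.9) 142.68839993564643 784
pin 64 [459.5 256.8  94.3]
pin 46 [615.6 199.2  94.4]
25.2833
```

View pics/seat.png

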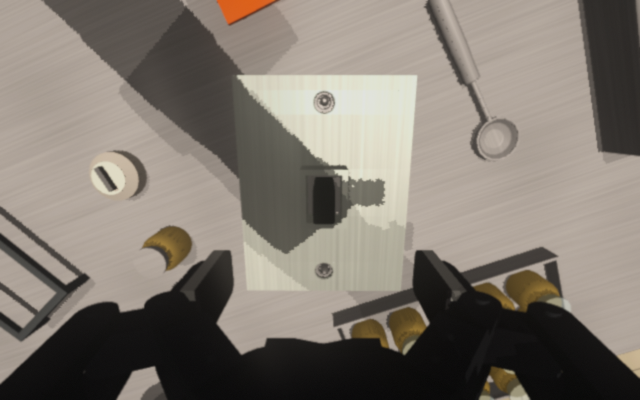

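Seated flush: the sheet is level at 90.8 (it read 50.7 on the rack), and pins show through both holes at (324,102) and (323,270). Next I grip the collar and lift the cover straight up.

```bash
python3 - <<'E'
from h import *
y=-0.3555+np.pi; c=[538.7,227.4]
move_straight([*c,140],rate=120,rotation=[np.pi,0,y])
print("hit",move_straight([*c,90.5],rate=50,stop_force=6),read_tcp_pos())
grab(); print(read_opening(),read_grip_force(),read_force(),read_t())
move_straight([*c,100.5],rate=20); wait(.2)
print(read_opening(),read_grip_force(),read_force(),read_ft_torque())
s=snapshot("wrist"); W=world(s); p=near(W,c,140,92,108); A=np.c_[p[:,:2]-p[:,:2].mean(0),np.ones(len(p))]; print("tilt",np.linalg.lstsq(A,p[:,2],rcond=None)[0].round(4),rect(p))
s2=snapshot("side"); cv2.imwrite("pics/lift.png",np.vstack([cv2.resize(s["image"],(480,300)),cv2.resize(s2["image"][180:330,160:400],(480,300))]))
E
```

```text
hit False [539.02212926 227.55174649  90.90766155]
40.976065432797405 62.810726165771484 [-1.57173244 -0.35085523  2.38650814] 27.8417
41.018081342819 62.13833570480347 [ 1.16577593 -1.19161729 -2.96639553] [-0.02416969 -0.00395761  0.00094943]
tilt [ 2.200000e-03 -8.000000e-04  1.002141e+02] (array([532. , 229.7]), array([199.4, 166. ]), -20.36)
```

View pics/lift.png

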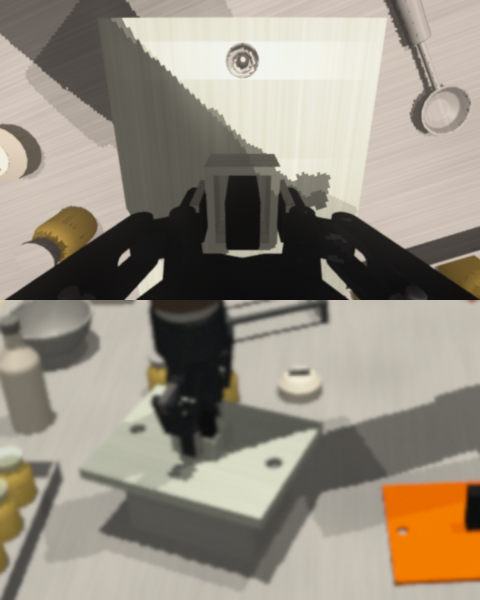

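The cover alone is up 10 mm (about 2.7 N), level, with the pin and inner lid still in place through the hole at (242,61). Lifting on to full clearance.

```bash
python3 - <<'E'
from h import *
c=[538.7,227.4]
move_straight([*c,195.5],rate=45); wait(.8)
print(read_t(),read_tcp_pos(),read_opening(),read_force(),np.abs(read_joint_vel()).max())
for n in("scene","side"):
    s=snapshot(n); W=world(s); p=near(W,c,140,185,205); A=np.c_[p[:,:2]-p[:,:2].mean(0),np.ones(len(p))]; print(n,"cover",np.linalg.lstsq(A,p[:,2],rcond=None)[0].round(4),rect(p))
    q=near(W,c,140,82,92); print(" lid",rect(q),np.median(q[:,2]),len(q)); q=near(W,c,40,125,150); print(" knob",len(q),q.max(0) if len(q) else "")
    if n=="scene": a=s["image"][90:260,310:530]
    else: b=s["image"][150:320,150:370]
cv2.imwrite("pics/end.png",cv2.resize(np.hstack([a,b]),(792,306)))
E
```

```text
31.85 [538.69376707 227.39508658 195.50015111] 41.105328048527404 [-0.21646005  0.78561942 -2.65222388] 0.002013074731688027
scene cover [-6.300000e-03  1.220000e-02  1.949716e+02] (array([538.5, 225.9]), array([219. , 167.1]), -20.5)
 lid (array([536.5, 227.4]), array([205.7, 155. ]), -20.09) 86.6299836291023 1717
 knob 0 
side cover [-6.00000e-04 -1.70000e-02  1.94748e+02] (array([541.9, 226.8]), array([216.7, 168. ]), -20.38)
 lid (array([541.9, 226.5]), array([202.8, 154.7]), -19.95) 86.31268065070788 3059
 knob 0
```

View pics/end.png

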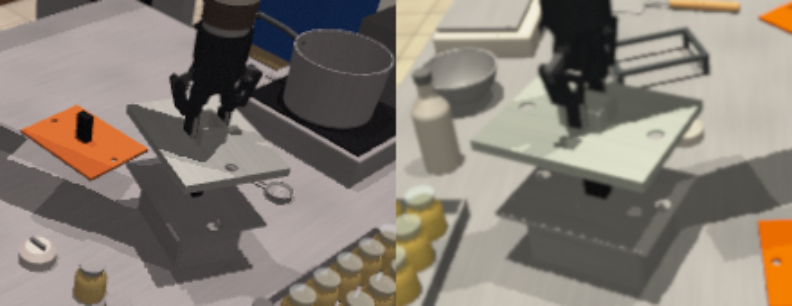

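The cover is held level at z≈195, and the inner lid lies flush on the pan (top face 86.5) with the knob clear below the cover at (197,190) and (598,187).

```bash
python3 -c "
from station import *
print(sign_off())"
```

```text
the job is handed in; nothing more can be done
None
```

The job is handed in at about 32 s of the 56 s allowed: the inner lid sits flush on the pan over both pins, and the arm is holding the cover level over it, with its skirt about 39 mm above the knob.

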